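Tilt the folding rule out of its half-covered box

TASK

The folded wooden rule lies in the wooden box with both its ends tucked under the end covers, and it is longer than the opening between them. Work it out gently: slide it back under the wide cover, tilt its other end up through the opening and draw it out, without forcing it against the box or knocking over or shifting the pots and tape roll round it. Finish holding the rule in the gripper, still and level, right above the box with at least 5 cm of air between its whole length and the box's top; do not put it down or let it go.

Things in the scene. Friction and masses are not known exactly. Their poses are not given: they have to be found in the camera images.
- box: fixed wooden box, 276 long (x) x 106 wide (y) x 62 mm high; origin: centre of its underside on the table. Inside 260 x 90 mm, floor 6 mm thick. Two fixed end covers, 6 mm thick, underside 56 mm above the table: the wide one from the -x end to x = -45 mm, the narrow one from x = +100 mm to the +x end. Between them the top is open, 145 mm long, 90 mm wide.
- box_opening (a point): centre of the box's opening at the level of its top (box x = +27.5 mm, 62 mm above the table); axes as the box's
- rule_mid (a point): centre (half-way up) of the loose folded wooden rule: a plain bar 200 long (its x) x 24 wide (y) x 20 mm high (z), about 0.12 kg, ends alike. It starts flat on the box's floor, nearly along the box, its ends 16 to 26 mm under the narrow and 29 to 39 mm under the wide cover; about 30 mm free on each long side for the fingers
- rule_end0 (a point): middle of the rule's end face at its -x end, 100 mm from its centre
- rule_end1 (a point): middle of the rule's end face at its +x end, 100 mm from its centre
- mini_pot_1_mid (a point): loose bystander beside the box: small clay pot, 58 mm wide, 45 mm high; point at its centre, half-way up; leave it alone
- mini_pot_2_mid (a point): loose bystander beside the box: smaller clay pot, 49 mm wide, 38 mm high; point at its centre, half-way up; leave it alone
- floral_tape_0_mid (a point): loose bystander beside the box: flat roll of stem tape, 58 mm across, 13 mm high; point at its centre, half-way up; leave it alone
Not all that is in view belongs to the job. Of the things shaped like the part that bears rule_mid, the wooden one is meant.

How it is judged (in metres and radians):
At the end, for the whole second after the job is handed in: the rule is held between the fingers, touching nothing of the box, at rest (under 0.03 m/s), level within 15 degrees, the middle of both ends more than 107 mm above the table (the box's top is at 62 mm), its centre within 120 mm horizontally of the centre of the opening (height (world z) of each of rule_end0, rule_end1 above 0.107 m and angle between rule_mid's own x axis and vertical between 1.31 and 1.83 rad and horizontal distance between rule_mid and box_opening below 0.12 m and contact force between rule and the fingers above 1 N and contact force between rule and box below 0.1 N and linear speed of rule below 0.03 m/s); the arm keeps its last pose, push and grip.
It fails at once if a pot or the tape roll beside the box is shifted by more than 25 mm (distance of any of mini_pot_1_mid, mini_pot_2_mid, floral_tape_0_mid from where it was at the start of the episode above 0.025 m).
It fails at once if the rule is forced against the box with more than 45 N (contact force between rule and box above 45 N).
It also fails if it takes over 32 s, if anything falls off the work surface, if the arm or the gripper's body presses on something with over 40 N, if the wrist force passes 120 N, or if a joint passes its speed limit or range.

ROBOT

A 6-joint arm with a two-finger parallel gripper is mounted at the origin on the work surface; the furniture and walls round the work are solid. World frame = base frame: x ahead of the robot, y to its left, z up, the work surface at z = 0. Lengths are in mm, angles in rad, forces in N, time in s.
With the tool pointing down it reaches from about 275 to 775 mm from the base axis. Payload 14.6 kg.
Tool frame: the origin (TCP) lies on the centre line of the jaws, within the pads' length; the fingertips stand 19 mm ahead of it and the grasp point (between the pads) is the TCP; z points along the fingers, y is the direction in which the jaws open and shut (so a half turn about z gives the same grasp; the last joint's range is limited). The gripper opens to 85 mm and grips with 20 to 120 N. Pads are 22 mm wide; open, the fingers measure 114 mm over their backs; the gripper's body (76 mm by 85 mm) begins 54 mm behind the grasp point. The pads swing forward as they close: fully open they stand 13 mm farther back than shut.
Start: joints at [1.142, 0.263, -0.048, 1.259, 0, 1.415], TCP at [141.96, 505.446, 250.278] pointing down, gripper open.
Joint ranges: [-2.65, 2.65], [-0.89, 1.7], [-1.18, 1.37], [-2.13, 2.11], [-1.35, 1.29], [-3.14, 3.14]. Speed limits (rad/s): [1.89, 1.89, 2.57, 2.79, 3.14, 3.14].

INTERFACE

Orientations are given as a rotation vector (axis times angle).
In Python, from workcell import * gives the robot as it stands. Calls block until the motion is done:
- move_to(position, orientation): joint-space move of the TCP to a pose.
- move_l(position, ori=None, vel=150, threshold=None): straight line of the TCP; ori=None keeps the orientation; vel is the mean speed in mm/s. With threshold (N) it stops when the force on the tool has changed by that much, and returns True; else False.
- set_joints(angles): joint-space move.
- command_gripper(opening, squeeze=None): finger opening in mm; squeeze is the grip in N (None keeps the last); returns when the fingers have stopped.
- sleep(seconds).
- ik(position, orientation): joint angles nearest the present ones, or None.
- read_state(): the state.
- get_image(name): name is "scene" or "top"; returns a dict with "pixels" (400x640x3 uint8, red, green, blue), "fovy" (degrees; the focal length in pixels is half the picture's height over the tangent of half this angle, whatever the lens; pixels are square), "cx", "cy" (the principal point, pixels), "position" and "attitude" of the camera in the world. Camera axes: x right, y down, z forward; pixel columns grow to the right and rows downward; lengths in mm; the calibration is good to about 2 mm. A picture is of the moment at which its call begins. There is no depth.
A pose or a line that the arm cannot do raises MotionError and nothing moves.
- sign_off(): hands the job in, once; it reports no verdict.
Trained networks look in a picture, given as the dict that the camera call returned (one of the last four; its "shot" number tells which), for a name from the list of things; names that differ only in an ending like _2 or _b are one class to them, and where a whole thing is asked for, a point or a joint stands for the part that bears it (a point fixed in the world has none). Each returns a list of dicts, best first, with "confidence" (0 to 1); they miss things now and then, are a little off and sometimes report something else, mostly with a low value. They report only what shows in the picture. A call takes as long as a camera call. They do not tell look-alikes from the thing itself.
- spot_in(name, picture): "rect" ([left, top, right, bottom] in pixels, round what is visible of it).
The state is a dict: "clock": time; "joint_positions": joint angles; "joint_velocities": joint speeds; "joint_torque": joint torques, N m; "eef_pos": TCP position; "tool_rot": TCP orientation; "force": force on the tool from outside, world axes, zero at the start; "ft_torque": the same for the moment, N m; "grip_width": finger opening in mm.
Only numpy, scipy, OpenCV 4.12 (cv2) and the standard library are available. Lean on these libraries where they do the work, as an engineer would, in place of code of your own. Each camera call takes 0.05 s, during which the arm holds its last target.

## Working session

There is one attempt and no reset: what is moved stays moved. The work goes in short steps, each a Python script; the robot and the scene stay as the last script left them, time stands still between calls to the robot, and variables do not carry over. Pictures are saved under pics/ and viewed, and the job is handed in when it is done.

```bash
mkdir -p pics; ls
python3 - <<'E'
from workcell import *
import cv2,numpy as np,json
for n in ("scene","top"):
    p=get_image(n)
    cv2.imwrite(f"pics/{n}0.png",p["pixels"][:,:,::-1])
    print(n,{k:(v.tolist() if hasattr(v,'tolist') else v) for k,v in p.items() if k!="pixels"})
    for t in ("rule_mid","box","mini_pot_1_mid","floral_tape_0_mid"):
        for d in spot_in(t,p): print(t,np.round(d["rect"],1).tolist(),round(d["confidence"],2))
s=read_state();print(s["clock"],s["eef_pos"],s["tool_rot"],s["force"],s["grip_width"])
E
```

```text
pics
scene {'fovy': 43.20365490446977, 'cx': 322.897390187195, 'cy': 196.86364940873315, 'position': [-587.7301718355516, -830.5829397964492, 702.4802182828815], 'attitude': [-1.8618558412491442, 0.9496820437051539, -0.5498133877166806], 'shot': 1}
rule_mid [297.5, 269.0, 382.9, 297.8] 0.67
box [284.8, 153.1, 331.7, 212.0] 0.95
mini_pot_1_mid [254.1, 170.4, 277.4, 195.5] 0.64
floral_tape_0_mid [332.1, 174.6, 347.4, 184.0] 0.54
top {'fovy': 56.48492524068725, 'cx': 315.7269079327327, 'cy': 199.08210464813354, 'position': [349.52983212811904, -51.50089839786593, 1032.8089218741188], 'attitude': [-2.212454543542041, 2.1510052550403613, -0.11624196742571892], 'shot': 2}
rule_mid [214.7, 186.8, 236.4, 208.3] 0.7
rule_mid [234.5, 143.7, 278.4, 187.4] 0.69
rule_mid [372.8, 273.3, 424.7, 333.0] 0.61
box [214.0, 123.6, 311.3, 225.3] 0.85
mini_pot_1_mid [214.8, 185.9, 236.2, 207.7] 0.63
floral_tape_0_mid [277.3, 120.8, 295.6, 147.1] 0.54
0.5 [141.96241315 505.44276797 250.26516024] [ 4.28714775e-01  3.11219109e+00 -6.08420234e-05] [0.58840515 0.44197425 0.16631219] 85.38705548003821
```

Run:
```python
import cv2
a=cv2.imread("pics/top0.png")[100:260,180:380]; cv2.imwrite("pics/topc.png",cv2.resize(a,None,fx=4,fy=4,interpolation=cv2.INTER_CUBIC)[:600])
a=cv2.imread("pics/scene0.png")[130:230,230:390]; cv2.imwrite("pics/scenec.png",cv2.resize(a,None,fx=5,fy=5,interpolation=cv2.INTER_CUBIC))
```

```text
(no output)
```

View pics/topc.png

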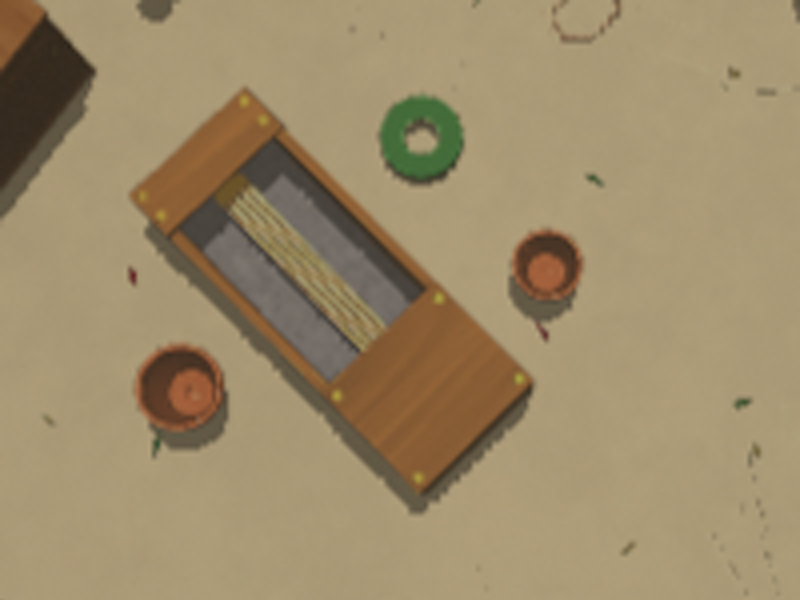

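View pics/scenec.png

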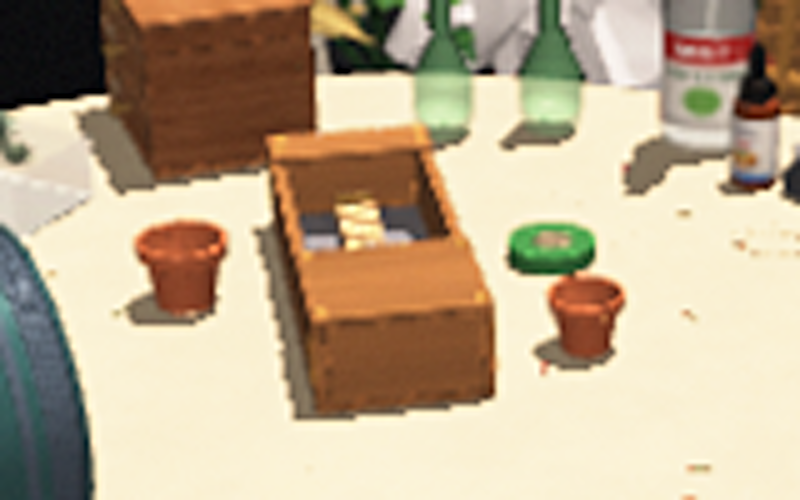

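View pics/top0.png

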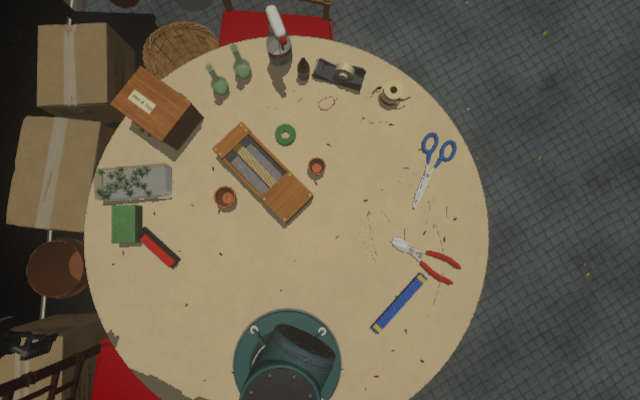

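View pics/scene0.png

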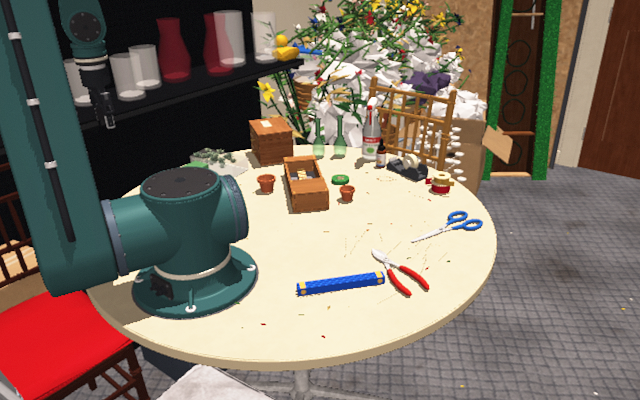

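```bash
cat > h.py <<'E'
import numpy as np,cv2
from scipy.spatial.transform import Rotation as R
from scipy.optimize import least_squares
CT=dict(fovy=56.48492524068725,cx=315.7269079327327,cy=199.08210464813354,position=[349.52983212811904,-51.50089839786593,1032.8089218741188],attitude=[-2.212454543542041,2.1510052550403613,-0.11624196742571892])
CS=dict(fovy=43.20365490446977,cx=322.897390187195,cy=196.86364940873315,position=[-587.7301718355516,-830.5829397964492,702.4802182828815],attitude=[-1.8618558412491442,0.9496820437051539,-0.5498133877166806])
def proj(c,P):
    f=200/np.tan(np.radians(c["fovy"]/2)); Q=R.from_rotvec(c["attitude"]).inv().apply(np.atleast_2d(P)-np.array(c["position"]))
    return Q[:,:2]/Q[:,2:]*f+[c["cx"],c["cy"]]
def unproj(c,uv,z):
    f=200/np.tan(np.radians(c["fovy"]/2)); uv=np.atleast_2d(uv)
    d=R.from_rotvec(c["attitude"]).apply(np.c_[(uv-[c["cx"],c["cy"]])/f,np.ones(len(uv))]); p=np.array(c["position"])
    return p+d*((z-p[2])/d[:,2])[:,None]
def boxw(b,P):
    return R.from_euler('z',b[2]).apply(np.atleast_2d(P))+[b[0],b[1],0]
E
python3 - <<'E'
from h import *
ct=lambda a:(np.array(a)+.5)/4-.5+[180,100]
cs=lambda a:(np.array(a)+.5)/5-.5+[230,130]
A=[((138,-53,62),(245,88)),((138,53,62),(130,195)),((-138,53,62),(418,492)),((-138,-53,62),(533,383)),((-45,-45,62),(425,291)),((-45,45,62),(330,382)),((100,-45,62),(278,136)),((100,45,62),(177,231))]
B=[((138,53,62),(268,138)),((138,-53,62),(428,126)),((-138,-53,62),(493,298)),((-138,53,62),(312,318)),((-138,53,0),(317,410)),((-138,-53,0),(490,394))]
PA,UA=[np.array(x,float) for x in zip(*A)];PB,UB=[np.array(x,float) for x in zip(*B)];UA=ct(UA);UB=cs(UB)
fa=lambda b:(proj(CT,boxw(b,PA))-UA).ravel(); fb=lambda b:(proj(CS,boxw(b,PB))-UB).ravel()
x0=[500,150,.7]
for n,f in (("top",fa),("scene",fb),("both",lambda b:np.r_[fa(b),fb(b)])):
    r=least_squares(f,x0,loss="soft_l1"); print(n,np.round(r.x,3),np.round(f(r.x),1))
b=r.x
rt=ct([(233,188),(372,340),(218,197),(247,178),(357,352),(387,327)])
w=unproj(CT,rt,26); print(np.round(R.from_euler('z',-b[2]).apply(w-[b[0],b[1],0]),1))
rs=cs([(335,207),(380,205),(343,247),(385,243)])
w=unproj(CS,rs,26); print(np.round(R.from_euler('z',-b[2]).apply(w-[b[0],b[1],0]),1))
# overlay
im=cv2.imread("pics/top0.png"); k=6; o=np.array([200,110]); im=cv2.resize(im[110:235,200:325],None,fx=k,fy=k,interpolation=cv2.INTER_CUBIC)[:600]
def dr(P,c):
    q=((proj(CT,boxw(b,P))-o+.5)*k-.5); cv2.polylines(im,[np.int32(np.round(q))],True,c,1)
for z in(62,):
    dr([(138,-53,z),(138,53,z),(-138,53,z),(-138,-53,z)],(0,0,255)); dr([(100,-45,z),(100,45,z),(-45,45,z),(-45,-45,z)],(255,0,0))
dr([(130,-45,6),(130,45,6),(-130,45,6),(-130,-45,6)],(0,255,0))
cv2.imwrite("pics/ov.png",im)
E
```

```text
top [506.443  77.129   0.801] [ 0.1 -0.4 -0.5  0.2  0.1  0.9  0.6 -0.1  0.7 -0.2 -0.4  0.8 -0.5 -0.3
 -0.1 -0.7]
scene [508.212  80.155   0.796] [ 0.1 -0.9 -0.3 -1.1  0.2  0.4 -0.5 -0.2 -0.4  0.5  1.2  0.3]
both [506.353  77.666   0.798] [ 0.1 -0.4 -0.6  0.1 -0.2  1.   0.3  0.   0.5 -0.1 -0.6  0.8 -0.6 -0.3
 -0.3 -0.8  0.2 -0.6 -0.1 -0.8  0.6  0.9 -0.2  0.2 -0.   1.   1.6  0.7]
[[104.4  -1.1  26. ]
 [-37.8   2.9  26. ]
 [106.9  10.6  26. ]
 [102.9 -12.7  26. ]
 [-36.7  15.9  26. ]
 [-38.4 -10.6  26. ]]
[[ 93.6  15.7  26. ]
 [ 90.6 -13.6  26. ]
 [ 31.   17.5  26. ]
 [ 31.5  -9.4  26. ]]
```

View pics/ov.png

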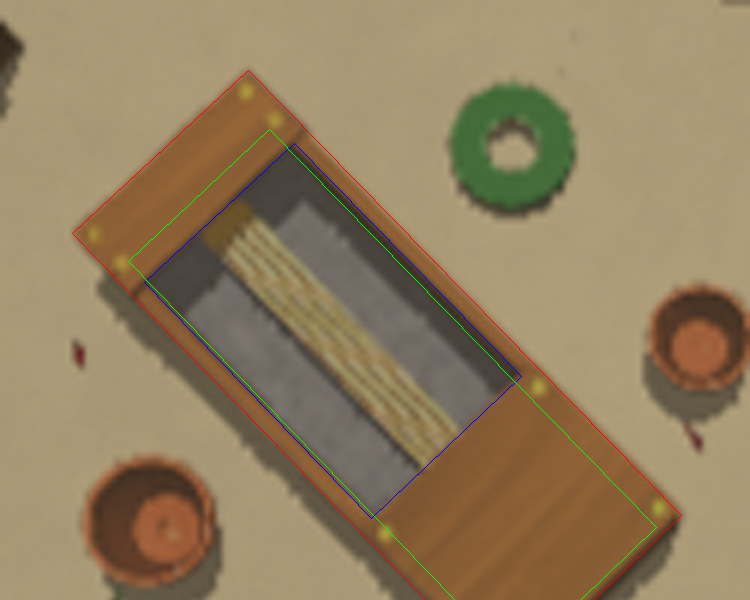

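```bash
cat > plan.py <<'E'
from h import *
b=[506.5,77.5,0.799]; PSI=-0.028; XC=21.; G=65-XC; H=12.
flip=+1
def tcp(xe,ze,th,yoff=0,flip=1,h=H):
    """xe,ze: box x, world z of end0's bottom corner; th pitch -> TCP pose"""
    th=np.radians(th); Rr=R.from_euler('z',b[2]+PSI)*R.from_euler('y',-th)
    yc=0.0+yoff
    p=Rr.apply([100+G,0,10+h])   # from end0 bottom corner to TCP
    # lateral: box-y of grasp point kept
    x0=R.from_euler('z',-b[2]).apply(p); 
    P=np.array([x0[0]+xe,yc,p[2]+ze]); P=boxw(b,P)[0]
    Rt=Rr*R.from_matrix(np.array([[flip,0,0],[0,-flip,0],[0,0,-1.]]).T)
    return P,Rt.as_rotvec()
E0=XC-100
W=[("above",(E0,130,0)),("grasp",(E0,6,0)),("lift",(E0,11,0)),("slide",(E0-35,11,0)),("t3",(E0-35,8,3)),("t8",(E0-35,8,8)),("t13",(E0-35,8,13)),("t18",(E0-35,8,18))]
c,s=np.cos(np.radians(18)),np.sin(np.radians(18))
W+=[("out50",(E0-35+50*c,8+50*s,18)),("out100",(E0-35+100*c,8+100*s,18)),("up",(E0-35+100*c,8+100*s+60,18)),("level",(27-100,140,0))]
E
python3 - <<'E'
from workcell import *
from plan import *
for fl in (1,-1):
    print(fl)
    for n,w in W:
        P,o=tcp(*w,flip=fl); q=ik(P,o); print(n,np.round(P),None if q is None else np.round(q,2))
E
```

```text
1
above [552. 124. 152.] [ 0.08  0.38 -0.15  1.04  0.    2.45]
grasp [552. 124.  28.] [ 0.08  0.49 -0.34  0.74  0.    2.45]
lift [552. 124.  33.] [ 0.08  0.48 -0.34  0.75  0.    2.45]
slide [527.  99.  33.] [ 0.03  0.44 -0.41  0.71  0.    2.4 ]
t3 [526.  98.  38.] [ 0.01  0.41 -0.45  0.67  0.04  2.38]
t8 [524.  96.  50.] [-0.02  0.36 -0.51  0.6   0.1   2.35]
t13 [521.  93.  62.] [-0.06  0.31 -0.57  0.53  0.17  2.32]
t18 [518.  89.  73.] [-0.11  0.27 -0.63  0.47  0.24  2.29]
out50 [551. 123.  89.] [-0.03  0.3  -0.53  0.52  0.22  2.36]
out100 [584. 157. 104.] [ 0.04  0.33 -0.42  0.58  0.21  2.43]
up [584. 157. 164.] [ 0.04  0.28 -0.31  0.74  0.21  2.43]
level [556. 128. 162.] [ 0.08  0.38 -0.12  1.07  0.    2.45]
-1
above [552. 124. 152.] [ 0.08  0.38 -0.15  1.04  0.   -0.69]
grasp [552. 124.  28.] [ 0.08  0.49 -0.34  0.74  0.   -0.69]
lift [552. 124.  33.] [ 0.08  0.48 -0.34  0.75  0.   -0.69]
slide [527.  99.  33.] [ 0.03  0.44 -0.41  0.71  0.   -0.74]
t3 [526.  98.  38.] [ 0.01  0.41 -0.45  0.67  0.04 -0.76]
t8 [524.  96.  50.] [-0.02  0.36 -0.51  0.6   0.1  -0.79]
t13 [521.  93.  62.] [-0.06  0.31 -0.57  0.53  0.17 -0.82]
t18 [518.  89.  73.] [-0.11  0.27 -0.63  0.47  0.24 -0.85]
out50 [551. 123.  89.] [-0.03  0.3  -0.53  0.52  0.22 -0.78]
out100 [584. 157. 104.] [ 0.04  0.33 -0.42  0.58  0.21 -0.71]
up [584. 157. 164.] [ 0.04  0.28 -0.31  0.74  0.21 -0.71]
level [556. 128. 162.] [ 0.08  0.38 -0.12  1.07  0.   -0.69]
```

Run:
```python
from workcell import *
from plan import *
P,o=tcp(*W[0][1]); 
move_to([P[0],P[1],250],o); command_gripper(46,40)
move_l(P,o,vel=150)
p=get_image("top"); im=p["pixels"][:,:,::-1]; cv2.imwrite("pics/a1.png",cv2.resize(im[110:235,200:325],None,fx=4,fy=4,interpolation=cv2.INTER_CUBIC))
p=get_image("scene"); im=p["pixels"][:,:,::-1]; cv2.imwrite("pics/a2.png",cv2.resize(im[70:230,230:390],None,fx=3.5,fy=3.5,interpolation=cv2.INTER_CUBIC))
s=read_state(); print(s["clock"],s["eef_pos"],P,s["grip_width"],s["force"])
```

```text
3.8917 [552.37363058 124.09767118 153.00297993] [551.793176   124.04238534 152.        ] 45.75811768160527 [-0.28345379 -0.11602839  0.65243419]
```

View pics/a1.png

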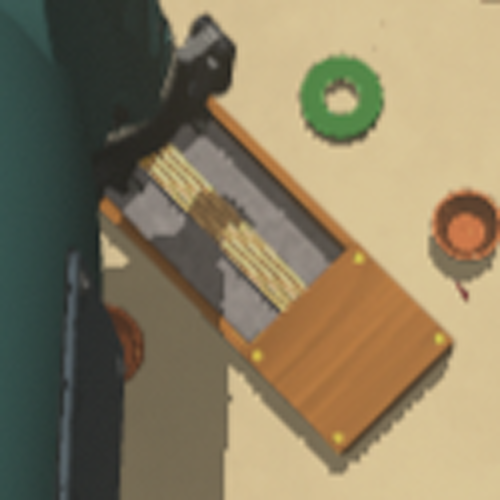

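View pics/a2.png

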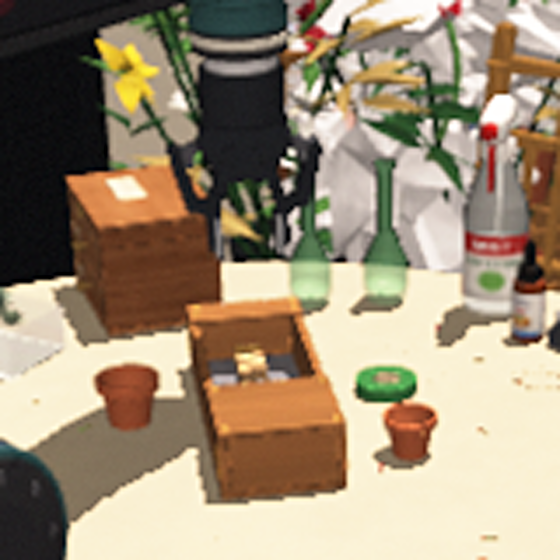

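Run:
```python
from workcell import *
from plan import *
P,o=tcp(*W[1][1]); 
Q=P.copy();Q[2]=75
move_l(Q,o,vel=120); r=move_l(P,o,vel=50,threshold=6)
s=read_state(); print(r,s["clock"],s["eef_pos"],P,s["force"])
if not r:
    command_gripper(10,40)
    s=read_state(); print(s["clock"],s["eef_pos"],s["grip_width"],s["force"])
p=get_image("top"); im=p["pixels"][:,:,::-1]; cv2.imwrite("pics/b1.png",cv2.resize(im[110:235,200:325],None,fx=4,fy=4,interpolation=cv2.INTER_CUBIC))
p=get_image("scene"); im=p["pixels"][:,:,::-1]; cv2.imwrite("pics/b2.png",cv2.resize(im[120:230,240:370],None,fx=5,fy=5,interpolation=cv2.INTER_CUBIC))
```

```text
True 5.5167 [551.65031671 123.85621718  30.54238591] [551.793176   124.04238534  28.        ] [-2.39850535  0.70831485 10.88318606]
```

View pics/b1.png

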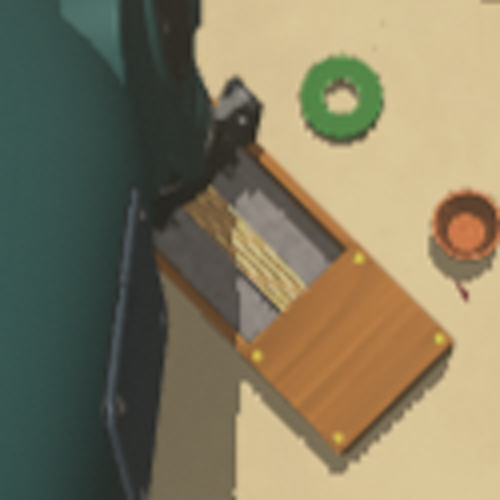

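View pics/b2.png

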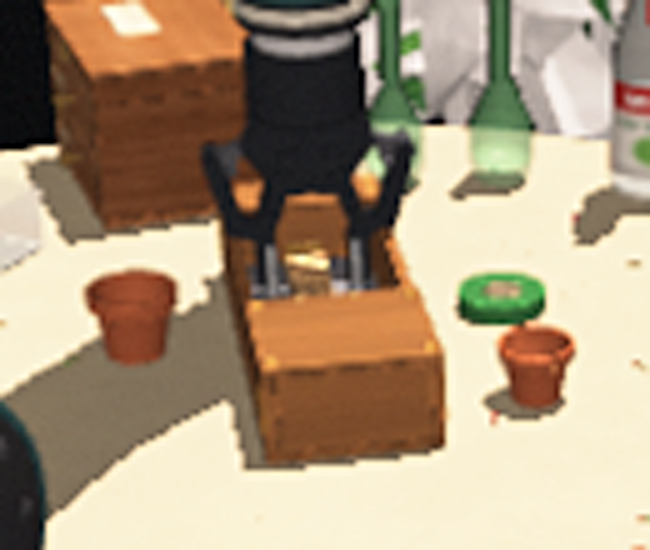

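Run:
```python
from workcell import *
sleep(0.1)
s=read_state(); print(s["clock"],s["eef_pos"],s["force"],s["ft_torque"],s["joint_velocities"])
```

```text
5.7167 [551.61046066 123.90587442  30.59239701] [-2.2610537  -0.17419825  9.21347575] [-3.52708955e-01  1.38088079e-04 -5.71767233e-02] [-1.44927003e-03 -5.73782318e-05 -1.50717506e-03  1.01967982e-03
  9.21193821e-04  9.84593848e-04]
```

Run:
```python
from h import *
b=[506.5,77.5,.799]
im=cv2.imread("pics/b2.png"); big=cv2.resize(im,None,fx=1.2,fy=1.2,interpolation=cv2.INTER_CUBIC)
def q(P): return ((proj(CS,boxw(b,P))-[240,120]+.5)*5*1.2-.5)
def dr(P,c): cv2.polylines(big,[np.int32(np.round(q(P)))],False,c,1)
Rr=lambda u,v,z:[65+u*np.cos(.028)+v*np.sin(.028),0-u*np.sin(.028)+v*np.cos(.028),z]
for v in(-12,12): dr([Rr(55,v,26),Rr(-110,v,26)],(0,0,255))
for v in(-23,23,-37,37): dr([Rr(-11,v,12),Rr(-11,v,60)],(0,255,0))
for v in(-45,45): dr([(100,v,62),(-45,v,62)],(255,0,0))
dr([(-45,53,62),(-45,-53,62)],(255,0,0))
cv2.imwrite("pics/b3.png",big[180:600])
```

```text
(no output)
```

View pics/b3.png

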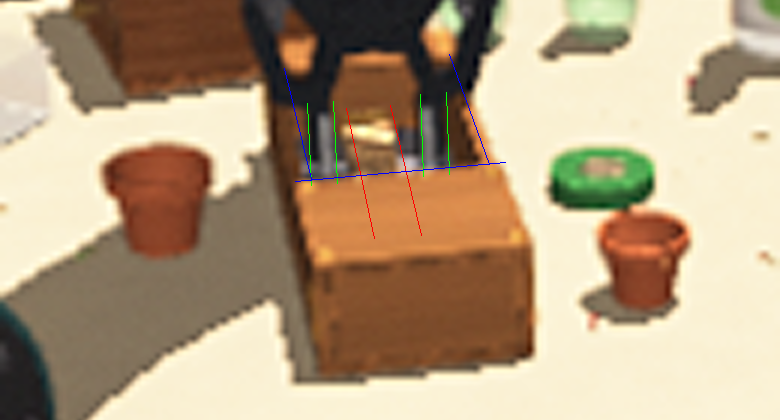

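```bash
sed -i 's/yc=0.0+yoff/yc=1.5+yoff/' plan.py
python3 - <<'E'
from workcell import *
from plan import *
P,o=tcp(*W[1][1]); 
Q=P.copy();Q[2]=40
move_l(Q,o,vel=60); command_gripper(39); sleep(.1); print(read_state()["force"],read_state()["grip_width"])
r=move_l(P,o,vel=30,threshold=5); sleep(.1)
s=read_state(); print(r,s["clock"],s["eef_pos"],P,s["force"],s["ft_torque"])
E
```

```text
[-0.00377259  0.24613855 -0.0444294 ] 38.93577827598148
True 6.8667 [550.91723904 125.18006033  29.33052496] [550.71818746 125.08852092  28.        ] [-0.68856764 -1.03934715 10.16320155] [0.20487549 0.40444688 0.04148672]
```

```bash
sed -i 's/H=12\./H=14.5/' plan.py
python3 - <<'E'
from workcell import *
from plan import *
P,o=tcp(*W[1][1]); print(P)
move_l(P,o,vel=60); sleep(.1); print(read_state()["force"])
command_gripper(10,50); sleep(.1)
s=read_state(); print(s["clock"],s["eef_pos"],s["grip_width"],s["force"],s["ft_torque"])
p=get_image("top"); im=p["pixels"][:,:,::-1]; cv2.imwrite("pics/c1.png",cv2.resize(im[110:235,200:325],None,fx=4,fy=4,interpolation=cv2.INTER_CUBIC))
p=get_image("scene"); im=p["pixels"][:,:,::-1]; cv2.imwrite("pics/c2.png",cv2.resize(im[120:230,240:370],None,fx=5,fy=5,interpolation=cv2.INTER_CUBIC))
E
```

```text
[550.71818746 125.08852092  30.5       ]
[ 0.12383837  1.01168077 -0.04736089]
7.6 [550.78979267 125.08036557  30.51919835] 23.155706738322333 [-0.48442044  0.0762828   1.78155987] [-0.08970284 -0.03564407  0.02411027]
```

View pics/c1.png

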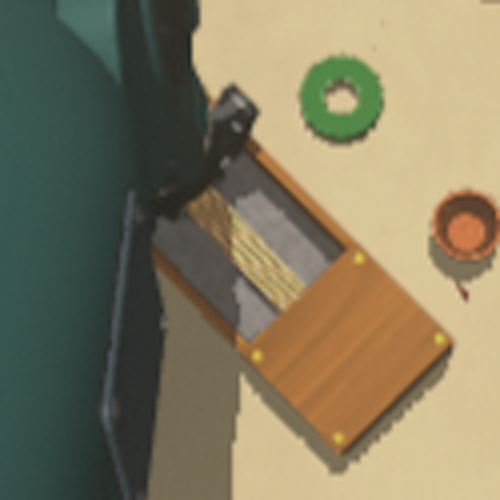

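View pics/c2.png

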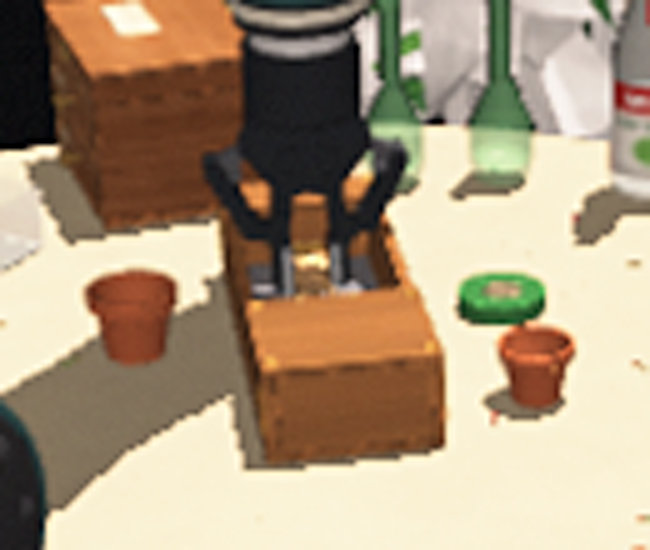

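Run:
```python
from workcell import *
from plan import *
for n,w in W[2:4]:
    P,o=tcp(*w); r=move_l(P,o,vel=40,threshold=8); sleep(.1)
    s=read_state(); print(n,r,round(s["clock"],2),np.round(s["eef_pos"]-P,1),s["grip_width"],np.round(s["force"],1),np.round(s["ft_torque"],2))
    if r: break
p=get_image("top"); im=p["pixels"][:,:,::-1]; cv2.imwrite("pics/d1.png",cv2.resize(im[110:235,200:325],None,fx=4,fy=4,interpolation=cv2.INTER_CUBIC))
p=get_image("scene"); im=p["pixels"][:,:,::-1]; cv2.imwrite("pics/d2.png",cv2.resize(im[120:230,240:370],None,fx=5,fy=5,interpolation=cv2.INTER_CUBIC))
```

```text
lift False 8.07 [-0.1  0.  -0. ] 22.341569676982548 [ 0.2  0.5 -1.4] [ 0.1  -0.08  0.03]
slide False 9.2 [ 0.2  0.2 -0. ] 22.292708354430786 [ 0.9  0.3 -0.7] [ 0.01 -0.   -0.04]
```

View pics/d1.png

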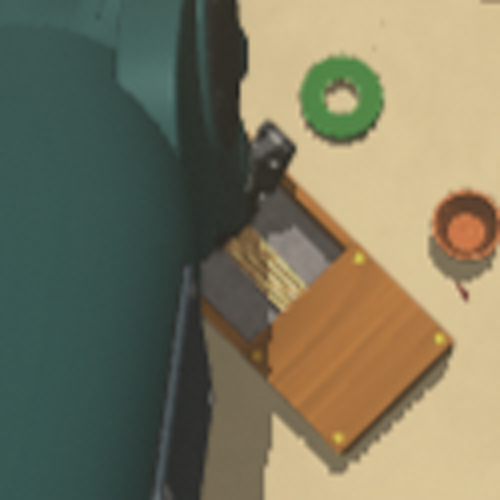

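View pics/d2.png

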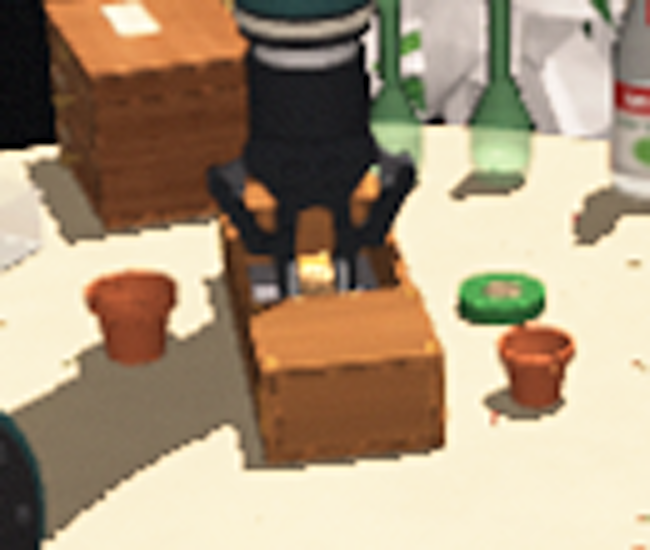

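Run:
```python
from workcell import *
from plan import *
for n,w in W[4:8]:
    P,o=tcp(*w); r=move_l(P,o,vel=30,threshold=7); sleep(.05)
    s=read_state(); print(n,r,round(s["clock"],2),np.round(s["eef_pos"]-P,1),s["grip_width"],np.round(s["force"],1),np.round(s["ft_torque"],2))
    if r: break
p=get_image("top"); im=p["pixels"][:,:,::-1]; cv2.imwrite("pics/e1.png",cv2.resize(im[110:235,200:325],None,fx=4,fy=4,interpolation=cv2.INTER_CUBIC))
p=get_image("scene"); im=p["pixels"][:,:,::-1]; cv2.imwrite("pics/e2.png",cv2.resize(im[120:230,240:370],None,fx=5,fy=5,interpolation=cv2.INTER_CUBIC))
```

```text
t3 False 9.66 [ 0.  -0.1  0.1] 23.04744485906191 [-0.4 -0.4 -0.3] [-0.07  0.01 -0.  ]
t8 False 10.28 [ 0.  -0.1  0.1] 22.759491659823862 [ 0.1 -0.6 -0.8] [-0.06  0.07 -0.02]
t13 False 10.91 [ 0.1 -0.1  0.1] 22.77917711493987 [ 0.5 -0.9 -1.4] [-0.13  0.14  0.06]
t18 False 11.53 [ 0.1 -0.1  0. ] 22.667432962042216 [ 0.6  0.4 -1.9] [-0.21  0.25 -0.05]
```

View pics/e1.png

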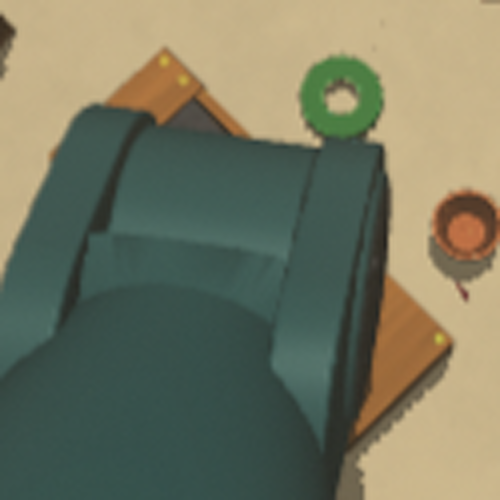

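View pics/e2.png

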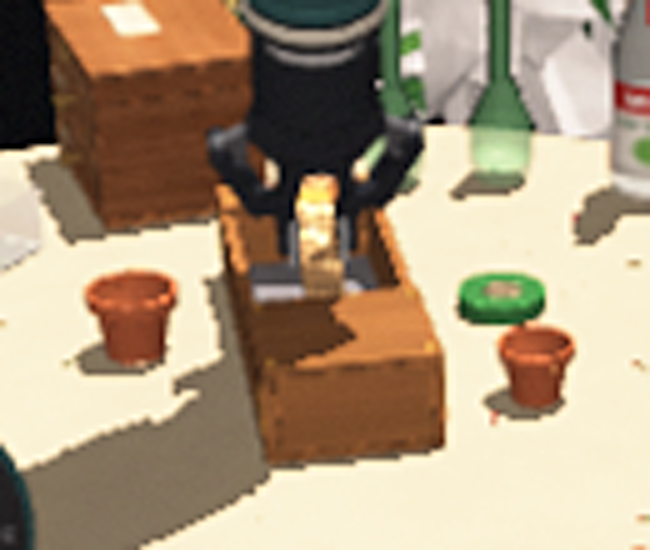

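Run:
```python
from workcell import *
from plan import *
for n,w in W[8:11]:
    P,o=tcp(*w); r=move_l(P,o,vel=50,threshold=8); sleep(.05)
    s=read_state(); print(n,r,round(s["clock"],2),np.round(s["eef_pos"]-P,1),s["grip_width"],np.round(s["force"],1),np.round(s["ft_torque"],2))
    if n=="out100" or r:
        p=get_image("scene"); im=p["pixels"][:,:,::-1]; cv2.imwrite("pics/f1.png",cv2.resize(im[120:230,240:370],None,fx=5,fy=5,interpolation=cv2.INTER_CUBIC))
        break
```

```text
out50 False 12.83 [-0.2 -0.2 -0.1] 22.735993452453247 [ 0.  -0.6 -0.1] [-0.22  0.21 -0.  ]
out100 False 14.03 [-0.3 -0.2 -0.1] 22.91846266817861 [ 0.4  0.8 -0.1] [-0.19  0.16 -0.01]
```

View pics/f1.png

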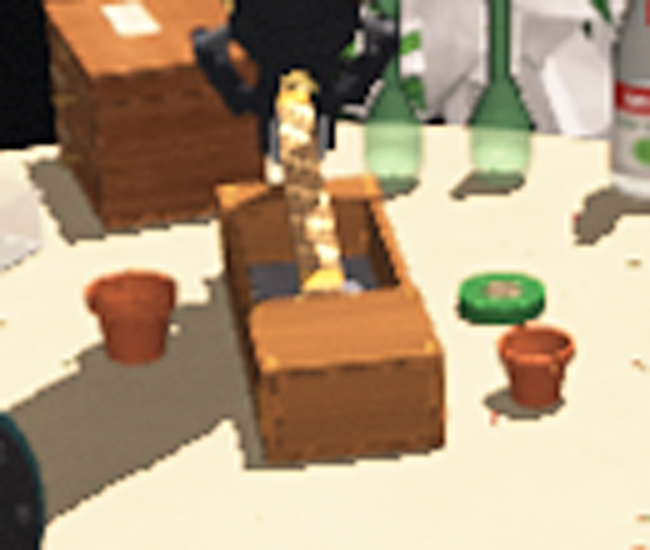

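Run:
```python
from h import *
import plan
b=plan.b
big=cv2.imread("pics/f1.png")
q=lambda P:((proj(CS,boxw(b,P))-[240,120]+.5)*5-.5)
w=dict(plan.W)["out100"]; xe,ze,th=w; P,o=plan.tcp(*w)
Rr=R.from_euler('z',plan.PSI)*R.from_euler('y',-np.radians(th))
tb=R.from_euler('z',-b[2]).apply(P-[b[0],b[1],0])
e0=tb-Rr.apply([100+plan.G,0,10+plan.H])
pt=lambda u,v,z:e0+Rr.apply([u,v,z])
print(e0,pt(0,0,20),pt(200,0,0))
for z,c in((20,(0,0,255)),(0,(0,255,255))):
    cv2.polylines(big,[np.int32(np.vstack([q(pt(*t,z)) for t in((0,-12),(200,-12),(200,12),(0,12))]))],True,c,1)
cv2.polylines(big,[np.int32(np.vstack([q(t) for t in((-45,-45,62),(100,-45,62),(100,45,62),(-45,45,62))]))],True,(255,0,0),1)
cv2.imwrite("pics/f2.png",big)
```

```text
[-18.89434837   5.12220087  38.90169944] [-25.07226572   5.29522778  57.92282976] [171.24239693  -0.20301973 100.70509831]
```

View pics/f2.png

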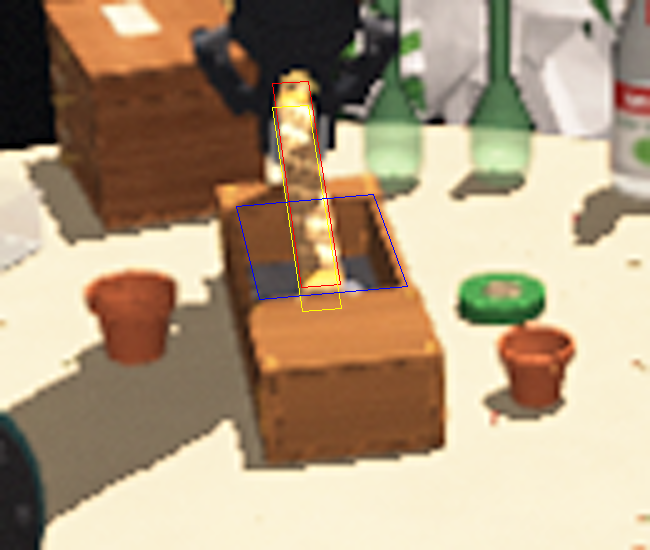

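Run:
```python
from workcell import *
from plan import *
for n,w in W[10:]:
    P,o=tcp(*w); r=move_l(P,o,vel=70,threshold=10); sleep(.1)
    s=read_state(); print(n,r,round(s["clock"],2),np.round(s["eef_pos"]-P,1),s["grip_width"],np.round(s["force"],1),np.round(s["ft_torque"],2))
    if r: break
P,o=tcp(*w); print(np.round(P))
p=get_image("scene"); im=p["pixels"][:,:,::-1]; big=cv2.resize(im[80:230,230:390],None,fx=4,fy=4,interpolation=cv2.INTER_CUBIC)
big2=big.copy()
Rr=R.from_euler('z',b[2]+PSI); e0=P-Rr.apply([100+G,0,10+H])
for z in(0,20):
    q=np.vstack([(proj(CS,e0+Rr.apply([u,v,z]))-[230,80]+.5)*4-.5 for u,v in((0,-12),(200,-12),(200,12),(0,12))]); cv2.polylines(big2,[np.int32(q)],True,(0,0,255),1)
cv2.imwrite("pics/g1.png",big);cv2.imwrite("pics/g2.png",big2)
p=get_image("top"); cv2.imwrite("pics/g3.png",p["pixels"][:,:,::-1])
```

```text
up False 15.19 [-0.3  0.  -0.5] 22.715474243858004 [-0.5 -0.4 -0.4] [-0.21  0.22 -0.01]
level False 16.01 [-0.1 -0.   0. ] 23.005325520293372 [ 0.5 -0.3 -0.6] [-0.02 -0.02 -0.03]
[555. 129. 164.]
```

View pics/g1.png

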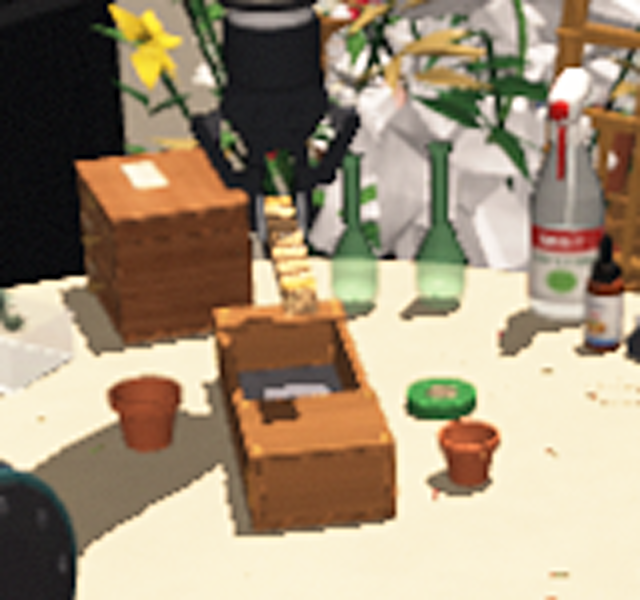

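View pics/g2.png

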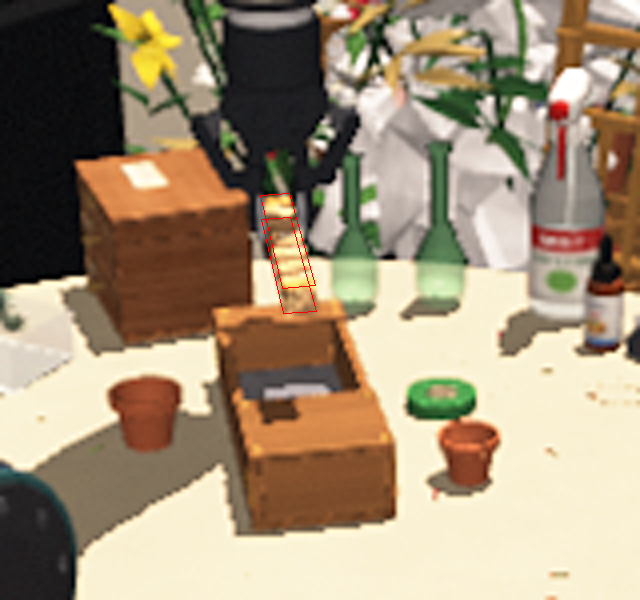

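View pics/g3.png

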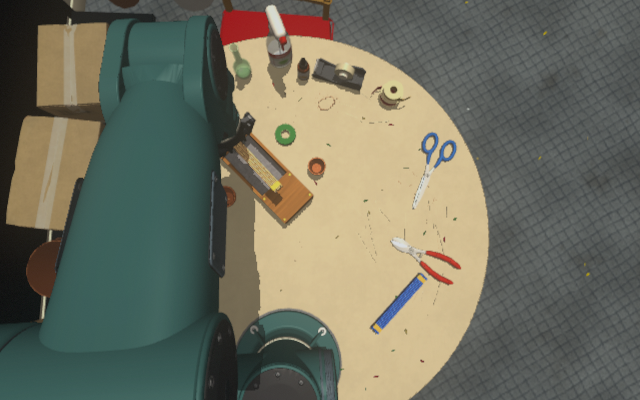

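Run:
```python
from workcell import *
import numpy as np
sleep(.5); s=read_state(); print(s["clock"],s["eef_pos"],s["grip_width"],np.abs(s["joint_velocities"]).max(),s["force"]); sign_off()
```

```text
16.6083 [554.89460005 129.38110769 164.49266208] 22.480620586161983 0.0014063006085624013 [ 1.30699644 -0.51620742 -0.30539258]
the job is handed in; nothing more can be done
```

The rule is out of the box and held level in the gripper above the opening. I handed the job in at 16.6 s on the clock, well inside the 32 s limit; no verdict is reported.

I gripped the rule and lifted it 5 mm, then slid it 35 mm back under the wide cover. From there I tilted its other end up 18°, drew it out along its own axis, raised it and levelled it.

**Final checks:**
- **Position and level:** The arm pose puts the rule level, with its centre about 150 mm above the table and over the opening. That leaves roughly 78 mm of air over the box. The predicted outline drawn on the last scene picture matched the rule closely.
- **Grip and rest:** The finger opening held steady at about 22.5–23 mm, and the arm was at rest. The rule-to-finger force was not read directly.
- **Bystanders:** Both pots and the tape roll looked unmoved in the scene picture. In the top view the arm partly hid one pot. I did not measure their positions again.

**What did not go cleanly:**
- **Contacts going down:** The first two descents stopped at about 9–10 N, most likely the finger linkage touching the box's side walls. I narrowed the opening and shifted sideways by 1.5 mm. I then gripped about 2.5 mm higher than planned.
- **Camera disagreement:** The two cameras placed the box about 3 mm apart along its length.
- **Moment while tilted:** The wrist moment rose to about 0.3 N m. It stayed about the same clear of the box and went away once level, so it probably comes from the tool's own weight.

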